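Reload the sanding-block magazine

ROBOT

A 6-joint arm with a two-finger parallel gripper is mounted at the origin on a cart in front of the work surface, level with it; the furniture and walls round the work are solid. World frame = base frame: x ahead of the robot, y to its left, z up, the work surface at z = 0. Lengths are in m, angles in degrees, forces in N, time in s.
With the tool pointing down it reaches from about 0.35 to 0.875 m from the base axis. Payload 4.2 kg.
Tool frame: the origin (TCP) lies midway between the tips of the shut fingers; the grasp point (between the pads) lies r.pinch_z behind it (r.pinch_z is the distance from the TCP to the grasp point, in m); z points along the fingers, y is the direction in which the jaws open and shut (so a half turn about z gives the same grasp; the last joint's range is limited). The gripper opens to 87 mm and grips with 3 to 60 N. Pads are 19 mm wide; open, the fingers measure 117 mm over their backs; the gripper's body (75 mm by 190 mm) begins 51 mm behind the grasp point.
Start: joints at [84.546, 22.042, 0.453, 0, -68.411, -14.817], TCP at [0.217, 0.586, 0.223] pointing down, gripper open.
Joint ranges: [-179.83, 179.83], [-69.29, 118.12], [-61.27, 80.66], [-181.25, 117.63], [-171.15, -9.14], [-177.46, 177.46]. Speed limits (degrees/s): [159.86, 159.86, 180, 180, 180, 180].

INTERFACE

Orientations are given as a 3x3 rotation matrix whose columns are the frame's x, y, z axes.
In Python, from station import r gives the robot as it stands. The module is installed in compiled form; this text tells all that it offers.
- The arm moves only by the tool play_rows, never from a script. Its argument "deltas" is a list of rows, each a list of 7 numbers: the shift along the tool's x, y, z in units of 25 mm (1.0 is 25 mm), then the turn, a rotation vector about the tool's x, y, z in units of 5 degrees (1.0 is 5 degrees), then the finger opening in mm, from 0 to 87. In form: [[tx, ty, tz, wx, wy, wz, fingers], ...]. A call has 1 to 12 rows; each row is the pose to reach, as a shift and turn from the pose commanded when the call began, along the tool's axes at that moment; what a row does not reach only later rows make up. A row lasts 1/10 s, in which the tool goes at most 50 mm and 8.59 degrees, less where a joint would pass 70% of its speed; a pose out of reach is approached as far as the arm can. A call with a gripper value outside its range is refused whole. The fingers move at their own pace and stop on an object; the grip force is fixed at half the most. Time passes only in rows, so rows that repeat a pose let the fingers close. It gives the time, the measured TCP pose, the force and the opening at its end, in the units of the state.
- r.sense(): the state, without advancing time (a new reading comes with each control period).
- r.capture(name): name is "scene" or "top" or "wrist"; returns a dict with "pixels" (400x640x3 uint8, red, green, blue), "camera_matrix" (3x3 intrinsics, pixels), "R" (3x3) and "t" (3): a world point X has camera coordinates R X + t; the wrist camera has in their place "T_tool_cam" (4x4, takes a point from camera to tool coordinates, whose origin is the TCP and whose axes are the flange's). Camera axes: x right, y down, z forward; pixel columns grow to the right and rows downward; lengths in m; the calibration is good to about 2 mm. A picture is of the moment at which its call begins: read the wrist's pose just before it. There is no depth.
- r.finish_job(): hands the job in, once; it reports no verdict.
Trained networks look in the newest picture that a camera, given by its name, has taken for a name from the list of things; names that differ only in an ending like _2 or _b are one class to them, and where a whole thing is asked for, a point or a joint stands for the part that bears it (a point fixed in the world has none). Each returns a list of dicts, best first, with "score" (0 to 1); they miss things now and then, are a little off and sometimes report something else, mostly with a low value. They report only what shows in the picture. A call takes as long as a camera call. They do not tell look-alikes from the thing itself.
- r.spot_in(camera, target): "centre" ([x, y, z] in m, in world coordinates, good to about 4 mm: the middle of the surface that is visible of it).
- r.cut_out(camera, target): "region" (400x640 bool, what is visible of it).
The state is a dict: "time_s": time; "joints": joint angles; "joint_velocities": joint speeds; "effort": joint torques, N m; "tcp_pos": TCP position; "ee_rot": TCP orientation; "wrist_force": force on the tool from outside, world axes, zero at the start; "moment": the same for the moment, N m; "gripper_width": opening from 0.0 (shut) to 1.0 (fully open).
Only numpy, scipy, OpenCV 4.12 (cv2) and the standard library are available. Lean on these libraries where they do the work, as an engineer would, in place of code of your own. Each camera call takes 0.05 s, during which the arm holds its last target.

TASK

Load the short grey sanding block into the spring magazine on the bench: set it flat into the column, long side along the column's long side, and press it down against the spring until both end catches have snapped back over its top and it stays down by itself. Leave the longer cork-soled wooden block where it is.

Things in the scene. Friction and masses are not known exactly. Their poses are not given: they have to be found in the camera images.
- block_centre (a point): Centre (half-way up, 13 mm above its underside) of the loose grey sanding block: plain abrasive block 45 mm (its x) by 75 mm (its y) by 26 mm high, lying flat on the bench, about 60 g. Axes: x across the short side (grasp across these two faces, 45 mm apart), y along the long side, z up.
- float_centre (a point): Centre (15 mm above its underside) of a bystander: longer wooden block with a cork sole, 46 mm (x) by 114 mm (y) by 30 mm high, lying on the bench. Too long for the magazine; leave it alone.
- magazine: Spring magazine fixed to the bench: an upright column of four steel corner angles on a wooden base 86 mm (x) by 172 mm (y), grey catch housing at each y end (top at 108 mm, out to 74 mm from the centre). Origin: centre of the base's underside, on the bench; z up. It holds one block like the loose one, lying on a sprung follower, its top at 84 mm.
- column_mouth (a point): Centre of the column's open top, 122 mm above the bench; axes as the magazine. Clear inside 59 mm (x) by 85 mm (y); the top 14 mm flare outward by 8 mm. Between the corners each long side is open 67 mm wide over the whole height: room for fingers that hold the block's long sides. A block let go in the column rests on the catches' slopes, its centre near 109 mm, top near 122 mm.
- catch_line (a point): Centre of the column at the flat underside of the two sprung catches, 84 mm above the bench. They poke 14 mm in at the +y and -y ends, slopes above. Press the block's top at its centre, e.g. with closed fingertips: they spread, and close over it once its top is below this point (its centre then rests near 71 mm). Press force rises from about 2 to 12 N; 8 mm of spare travel below.
- follower (a joint): Downward travel of the sprung follower with the block already on it, m: 0 at the start, about 0.026 when the new block is held by the catches, 0.034 at the bottom stop.
- catch_l (a joint): Outward travel of the catch at the magazine's +y end, m: 0 sprung in, up to 0.016 pushed out.
- catch_r (a joint): Outward travel of the catch at the magazine's -y end, m: 0 sprung in, up to 0.016 pushed out.
Not all that is in view belongs to the job. Leave any black or turquoise look-alike of the part that bears block_centre alone.

How it is judged:
By the outcome, as a careful person would: the job done as asked, in the order asked, and still so for the second after the job is handed in, with the robot touching nothing.
It also fails if it takes over 42 s, if anything falls off the work surface, if the arm or the gripper's body presses on something with over 40 N, if the wrist force passes 120 N, or if a joint passes its speed limit or range.

## Working session

There is one attempt and no reset: what is moved stays moved. The work goes in short steps, Python scripts to look and compute and a tool call to move; the robot and the scene stay as the last step left them, time stands still between calls to the robot, and variables do not carry over. Pictures are saved under pics/ and viewed, and the job is handed in when it is done.

Besides the shell and the picture viewer there is one more tool, called after "Request:" by a JSON object that holds its "api" and its "payload", one argument or row to a line. play_rows: Moves the arm, as the interface text tells. Its arguments: {"type":"object","properties":{"deltas":{"type":"array","items":{"type":"array","items":{"type":"number"}}}},"required":["deltas"]}

```bash
mkdir -p pics; python3 - <<'E'
from station import r
import cv2,numpy as np
s=r.sense(); print({k:np.round(v,3).tolist() for k,v in s.items()}, r.pinch_z)
for c in ["scene","top","wrist"]:
    d=r.capture(c); cv2.imwrite(f"pics/{c}0.png",d["pixels"][...,::-1])
    for t in ["block_centre","float_centre","magazine"]:
        for o in r.spot_in(c,t)[:5]: print(c,t,np.round(o["centre"],4),round(o["score"],2))
E
```

```text
{'time_s': 0.0, 'joints': [84.546, 22.091, 0.381, -0.029, -68.412, -14.816], 'joint_velocities': [0.051, 0.059, -0.024, -0.013, -0.043, -0.009], 'effort': [0.0, -39.067, 18.74, 4.22, 0.011, -0.0], 'tcp_pos': [0.216, 0.586, 0.221], 'ee_rot': [[0.938, -0.347, -0.001], [-0.347, -0.938, -0.002], [0.0, 0.002, -1.0]], 'wrist_force': [-0.107, 0.608, 0.05], 'moment': [0.002, -0.021, -0.031], 'gripper_width': 0.999} 0.0187
scene block_centre [ 0.4719 -0.426   0.0277] 0.98
scene block_centre [ 0.4678 -0.2962  0.0295] 0.76
scene block_centre [ 0.4714 -0.175   0.0266] 0.56
scene float_centre [0.4399 0.2367 0.0286] 0.93
scene magazine [0.5371 0.0195 0.0547] 0.65
top block_centre [ 0.4838 -0.1651  0.0266] 0.8
top block_centre [ 0.4881 -0.4204  0.0275] 0.67
top block_centre [ 0.4768 -0.2839  0.0242] 0.65
top float_centre [0.4536 0.246  0.0311] 0.68
top magazine [0.5499 0.0216 0.0818] 0.95
```

View pics/scene0.png

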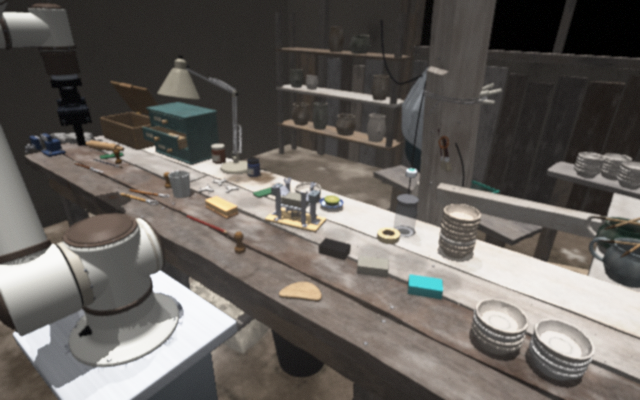

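View pics/top0.png

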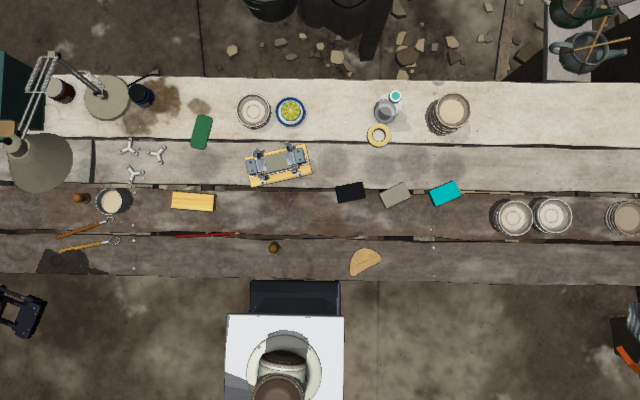

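```bash
cat > h.py <<'E'
import numpy as np,cv2
def back(d,uv,z):
    K=np.array(d["camera_matrix"]);R=np.array(d["R"]);t=np.array(d["t"])
    uv=np.atleast_2d(uv).astype(float)
    rays=np.c_[uv,np.ones(len(uv))]@np.linalg.inv(K).T@R
    C=-R.T@t
    return C+rays*((z-C[2])/rays[:,2])[:,None]
def proj(d,X):
    K=np.array(d["camera_matrix"]);R=np.array(d["R"]);t=np.array(d["t"])
    p=(np.atleast_2d(X)@R.T+t)@K.T
    return p[:,:2]/p[:,2:]
E
python3 - <<'E'
from station import r
from h import *
d=r.capture("top"); im=d["pixels"][...,::-1].copy()
print("cam",-np.array(d["R"]).T@d["t"])
for t,z in [("block_centre",.026),("float_centre",.03),("magazine",.1),("catch_l",.108),("catch_r",.108)]:
    for o in r.cut_out("top",t)[:4]:
        m=o["region"].astype(np.uint8)
        c=max(cv2.findContours(m,0,1)[0],key=cv2.contourArea)[:,0]
        P=back(d,c,z)[:,:2]
        rc=cv2.minAreaRect((P*1000).astype(np.float32))
        print(t,round(o["score"],2),c.mean(0),np.round(rc[0],1),np.round(rc[1],1),round(rc[2],1))
cv2.imwrite("pics/crop1.png",cv2.resize(im[120:240,220:480],None,fx=3,fy=3,interpolation=cv2.INTER_CUBIC))
d=r.capture("scene"); im=d["pixels"][...,::-1]
cv2.imwrite("pics/crop2.png",cv2.resize(im[160:310,240:460],None,fx=3.5,fy=3.5,interpolation=cv2.INTER_CUBIC))
E
```

```text
cam [ 0.39742949 -0.07905866  1.39300775]
block_centre 0.73 [394.5        194.97368421] [ 479.3 -288.5] [46.5 79.5] 27.0
block_centre 0.73 [350.19480519 191.85714286] [ 484.9 -169.2] [47.1 74.5] 8.7
block_centre 0.67 [444.62962963 193.44444444] [ 484.5 -422.4] [48.7 82.9] 24.6
float_centre 0.94 [193.5462963  201.06481481] [452.4 248.9] [116.1  45.8] 84.0
magazine 0.75 [277.63043478 164.04347826] [551.7  21.7] [ 94.1 159.7] 13.9
catch_l 0.48 [260.26470588 164.97058824] [544.   63.9] [30.7 22.8] 1.6
catch_l 0.45 [290.51515152 157.72727273] [563.9 -11.3] [33.1 20.9] 12.5
catch_r 0.48 [260.26470588 164.97058824] [544.   63.9] [30.7 22.8] 1.6
catch_r 0.45 [290.51515152 157.72727273] [563.9 -11.3] [33.1 20.9] 12.5
```

View pics/crop1.png

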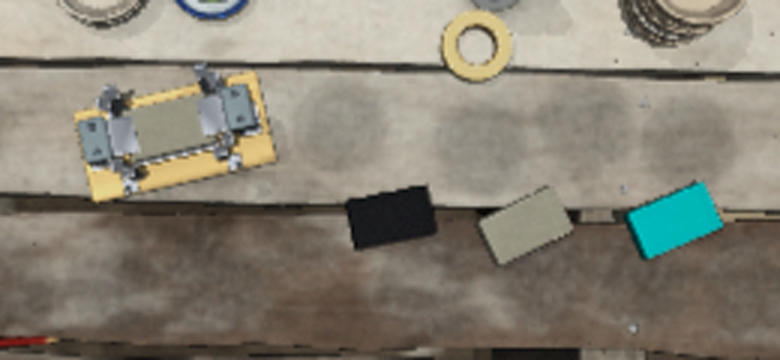

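View pics/crop2.png

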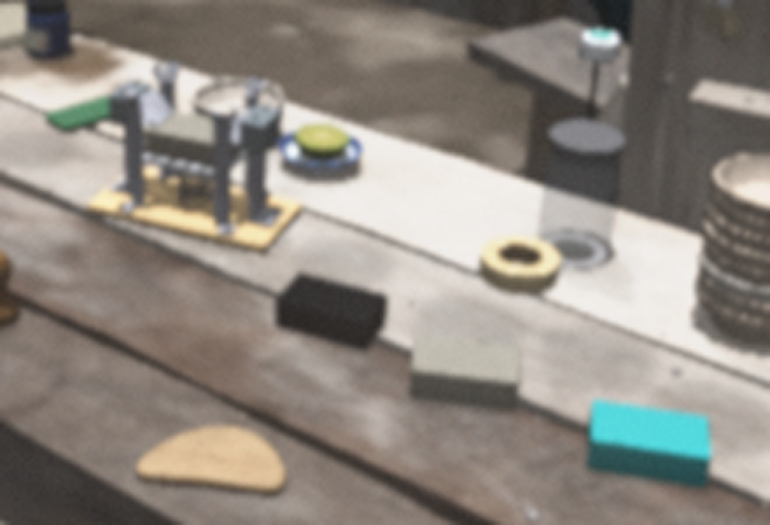

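Look-alikes: black (350,192), turquoise (445,193), grey block already in the magazine (283,161), wood/cork block (193,201). The loose grey one at top-pixel (395,194) is mine. The crop confirms plain grey.

```bash
cat >> h.py <<'E'
def delta(pos,yaw_y,s,cmd=None):
    """pos: world TCP target; yaw_y: world angle (deg) of tool y axis, tool down. cmd: (pos,R) start"""
    from scipy.spatial.transform import Rotation as Rn
    p0=np.array(s["tcp_pos"]);R0=np.array(s["ee_rot"])
    if cmd is not None:p0,R0=cmd
    best=None
    for k in (0,180):
        a=np.deg2rad(yaw_y+k);y=np.array([np.cos(a),np.sin(a),0]);z=np.array([0,0,-1.]);x=np.cross(y,z)
        w=Rn.from_matrix(R0.T@np.c_[x,y,z]).as_rotvec(degrees=True)
        if best is None or np.linalg.norm(w)<np.linalg.norm(best):best=w
    return np.round(R0.T@(np.array(pos)-p0)/.025,3),np.round(best/5,3)
E
python3 - <<'E'
from station import r
from h import *
s=r.sense();print(r.capture("wrist")["T_tool_cam"])
print(delta([.47,.03,.32],13.9,s)); print(delta([.44,-.27,.25],27,s))
E
```

```text
[[-6.46560998e-04 -9.59020573e-01 -2.83335707e-01  7.78846646e-02]
 [ 9.99999720e-01 -7.26839699e-04  1.78210532e-04  1.50480313e-04]
 [-3.76847207e-04 -2.83335513e-01  9.59020774e-01 -1.63078369e-01]
 [ 0.00000000e+00  0.00000000e+00  0.00000000e+00  1.00000000e+00]]
(array([17.221, 17.359, -3.898]), array([ 1.0000e-03, -0.0000e+00,  1.1165e+01]))
(array([20.254, 29.031, -1.098]), array([ 1.000e-03, -0.000e+00,  8.545e+00]))
```

View pics/wrist0.png

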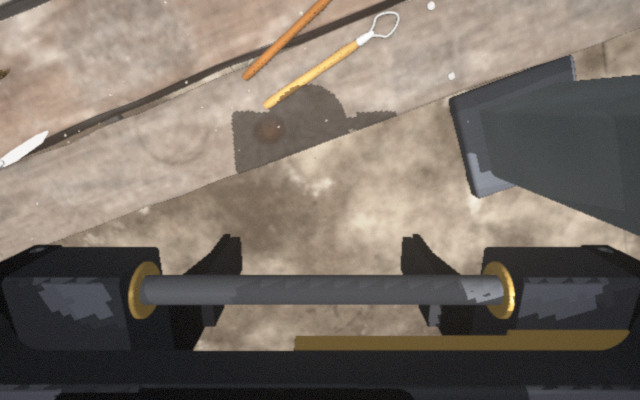

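```bash
python3 - <<'E'
from station import r
from h import *
s=r.sense();print(r.capture("wrist")["camera_matrix"])
print(delta([.555,.0,.32],13.9,s))
E
```

```text
[[325.01636861   0.         321.03860176]
 [  0.         325.01636861 200.20801861]
 [  0.           0.           1.        ]]
(array([20.826, 17.309, -3.899]), array([-0.   ,  0.   , 11.166]))
```

Request:
{"api": "play_rows", "payload": {
  "deltas": [
    [1.2,1.0,-1.3,0,0,1,87],
    [2.5,2.1,-2.6,0,0,2.5,87],
    [4,3.3,-3.9,0,0,4,87],
    [5.6,4.6,-3.9,0,0,5.5,87],
    [7.1,5.9,-3.9,0,0,7,87],
    [8.6,7.1,-3.9,0,0,8.5,87],
    [10.1,8.4,-3.9,0,0,10,87],
    [11.6,9.6,-3.9,0,0,11.17,87],
    [13.1,10.9,-3.9,0,0,11.17,87],
    [14.6,12.1,-3.9,0,0,11.17,87],
    [16.1,13.4,-3.9,0,0,11.17,87],
    [17.6,14.6,-3.9,0,0,11.17,87]
  ]
}}

```text
time_s: 2.25
tcp_pos: [0.502, 0.0917, 0.3206]
ee_rot: [[0.24, -0.971, 0.001], [-0.971, -0.24, 0.001], [-0.0, -0.001, -1.0]]
wrist_force: [0.9, 1.8, -0.2]
gripper_width: 1.002
```

```bash
python3 - <<'E'
from station import r
from h import *
s=r.sense();print(s["tcp_pos"],s["time_s"])
print(delta([.555,.0,.32],13.9,s))
E
```

```text
[0.50199338 0.09170982 0.32057457] 2.25
(array([ 4.07 , -1.177,  0.023]), array([-0.013,  0.003, -0.001]))
```

Request:
{"api": "play_rows", "payload": {
  "deltas": [
    [1.4,-0.4,0,0,0,0,87],
    [2.8,-0.8,0,0,0,0,87],
    [4.1,-1.2,0,0,0,0,87],
    [4.1,-1.2,0,0,0,0,87],
    [4.1,-1.2,0,0,0,0,87]
  ]
}}

```text
time_s: 2.75
tcp_pos: [0.5552, 0.0008, 0.3196]
ee_rot: [[0.238, -0.971, -0.001], [-0.971, -0.238, 0.0], [-0.0, 0.001, -1.0]]
wrist_force: [0.4, 0.4, 0.6]
gripper_width: 1.005
```

```bash
cat >> h.py <<'E'
def wcap(r):
    s=r.sense();d=r.capture("wrist")
    Rt=np.array(s["ee_rot"]);T=np.eye(4);T[:3,:3]=Rt;T[:3,3]=s["tcp_pos"]
    M=np.linalg.inv(T@np.array(d["T_tool_cam"]))
    d=dict(d);d["R"]=M[:3,:3];d["t"]=M[:3,3];return s,d
E
python3 - <<'E'
from station import r
from h import *
s,d=wcap(r);print(s["tcp_pos"],s["joint_velocities"])
im=d["pixels"][...,::-1].copy()
cv2.imwrite("pics/w1.png",im);np.savez("w1.npz",R=d["R"],t=d["t"],camera_matrix=d["camera_matrix"],pixels=d["pixels"])
for t in ["magazine","block_centre","catch_l"]:
    for o in r.spot_in("wrist",t)[:4]: print(t,np.round(o["centre"],4),round(o["score"],2))
cv2.imwrite("pics/w1c.png",cv2.resize(im[0:260,180:480],None,fx=2.6,fy=2.3,interpolation=cv2.INTER_CUBIC))
E
```

```text
[0.55515511 0.00080989 0.31962667] [ 1.79254862 -1.02114177 -0.49918556 -0.04041526 -0.07722731 -0.06063135]
magazine [0.543  0.0667 0.0945] 0.68
magazine [0.5597 0.0201 0.0827] 0.63
block_centre [ 0.4868 -0.1715  0.0281] 0.59
block_centre [0.5428 0.064  0.0942] 0.25
catch_l [ 0.5635 -0.0128  0.1009] 0.84
catch_l [0.5438 0.064  0.0965] 0.63
```

View pics/w1.png

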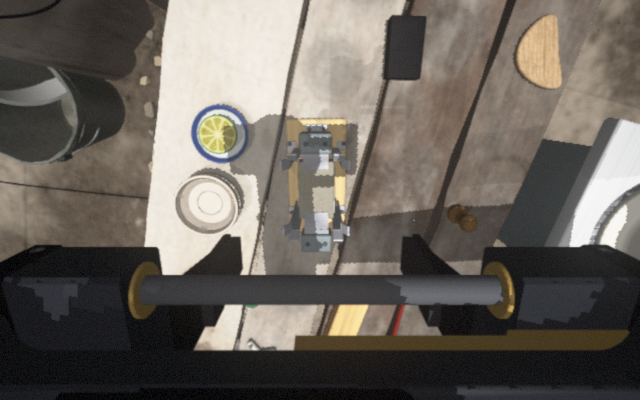

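```bash
python3 - <<'E'
from h import *
d=dict(np.load("w1.npz"));im=d["pixels"][...,::-1]
cv2.imwrite("pics/w1d.png",cv2.resize(im[105:265,260:380],None,fx=3.7,fy=3.7,interpolation=cv2.INTER_CUBIC))
# overlay model
def ov(cx,cy,yaw,name):
    o=cv2.resize(im[105:265,260:380],None,fx=3.7,fy=3.7,interpolation=cv2.INTER_CUBIC)
    a=np.deg2rad(yaw);Rz=np.array([[np.cos(a),-np.sin(a)],[np.sin(a),np.cos(a)]])
    def rect(hx,hy,z,col):
        P=np.array([[hx,hy],[-hx,hy],[-hx,-hy],[hx,-hy]])@Rz.T+[cx,cy]
        q=(proj(d,np.c_[P,np.full(4,z)])-[260,105]+.5)*3.7
        cv2.polylines(o,[q.astype(int)],True,col,1)
    rect(.043,.086,.012,(0,0,255));rect(.0225,.0375,.084,(0,255,0));rect(.0295,.0425,.108,(255,255,0));rect(.0375,.0505,.122,(255,0,255));rect(.015,.074,.108,(255,0,0))
    cv2.imwrite(name,o)
ov(.5535,.025,13.9,"pics/ov1.png")
E
```

```text
(no output)
```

View pics/w1d.png

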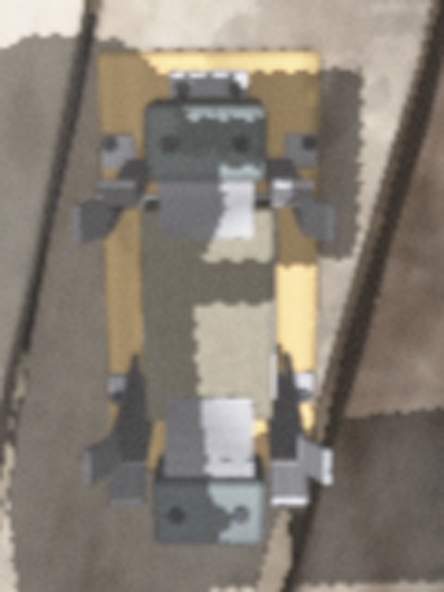

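View pics/ov1.png

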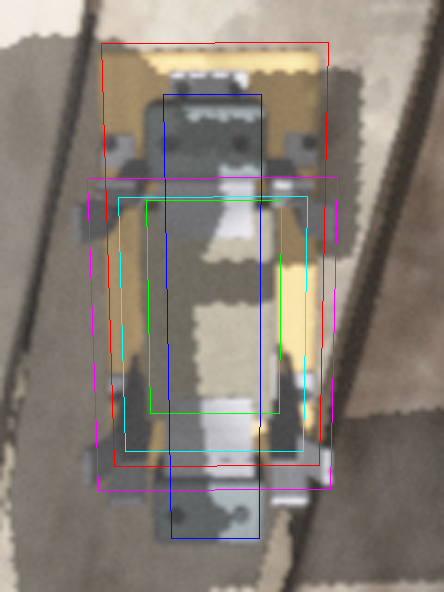

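Wrist overlay: magazine catches at (205,140) and (209,510) in the crop. Centre is about (0.555, 0.0265), yaw 14°. The top camera's catch midpoint agrees. On to the block.

```bash
python3 - <<'E'
from station import r
from h import *
s=r.sense()
print(delta([.488,-.306,.2],27,s))
E
```

```text
(array([11.323,  5.571,  4.812]), array([-0.006,  0.   , -2.606]))
```

Request:
{"api": "play_rows", "payload": {
  "deltas": [
    [1.4,0.7,0,0,0,-0.5,87],
    [3,1.5,0.4,0,0,-1,87],
    [4.6,2.3,1,0,0,-1.6,87],
    [6.2,3.1,1.8,0,0,-2.2,87],
    [7.8,3.9,2.8,0,0,-2.6,87],
    [9.4,4.7,3.8,0,0,-2.6,87],
    [10.6,5.2,4.5,0,0,-2.6,87],
    [11.3,5.6,4.8,0,0,-2.6,87],
    [11.3,5.6,4.8,0,0,-2.6,87],
    [11.3,5.6,4.8,0,0,-2.6,87]
  ]
}}

```text
time_s: 3.95
tcp_pos: [0.4873, -0.306, 0.2004]
ee_rot: [[0.453, -0.892, 0.0], [-0.892, -0.453, -0.0], [0.0, -0.0, -1.0]]
wrist_force: [0.1, -0.6, -0.2]
gripper_width: 0.999
```

```bash
python3 - <<'E'
from station import r
from h import *
s,d=wcap(r);print(s["tcp_pos"],s["joint_velocities"])
im=d["pixels"][...,::-1].copy()
cv2.imwrite("pics/w2.png",im)
for o in r.cut_out("wrist","block_centre")[:3]:
    c=max(cv2.findContours(o["region"].astype(np.uint8),0,1)[0],key=cv2.contourArea)[:,0]
    rc=cv2.minAreaRect((back(d,c,.026)[:,:2]*1000).astype(np.float32))
    print(o["score"],c.mean(0),rc)
a=np.deg2rad(27);Rz=np.array([[np.cos(a),-np.sin(a)],[np.sin(a),np.cos(a)]])
P=np.array([[1,1],[-1,1],[-1,-1],[1,-1]])*[.0225,.0375]@Rz.T+[.479,-.2885]
for z,col in((.026,(0,255,0)),(0,(0,0,255))):
    cv2.polylines(im,[proj(d,np.c_[P,np.full(4,z)]).astype(int)],True,col,1)
cv2.imwrite("pics/w2o.png",im)
for t in ["block_centre"]:
    for o in r.spot_in("wrist",t)[:4]: print(t,np.round(o["centre"],4),round(o["score"],2))
E
```

```text
[ 0.48729844 -0.30597467  0.20038494] [ 1.24189897 -0.84197485  0.61334509  0.04698001  0.0460142   0.11449416]
0.98 [375.91020408  75.32653061] ((487.00689697265625, -422.5334167480469), (47.48128890991211, 74.58808898925781), 23.996784210205078)
0.82 [275.20325203 260.85365854] ((490.7987365722656, -198.281494140625), (47.032684326171875, 39.732994079589844), 17.96799659729004)
0.67 [321.25118483 194.66824645] ((479.7523498535156, -291.4841613769531), (45.600990295410156, 77.68895721435547), 26.02220916748047)
block_centre [ 0.4871 -0.1964  0.0282] 0.85
block_centre [ 0.4791 -0.2968  0.0273] 0.79
block_centre [ 0.4897 -0.426   0.0297] 0.65
```

View pics/w2o.png

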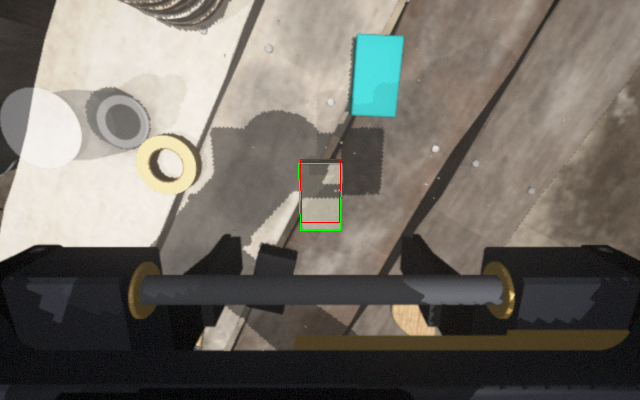

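The overlay fits the grey block at pixel (321,195). The magazine's flare and clearance exceed the remaining error, so I'll grasp.

```bash
python3 - <<'E'
from station import r
from h import *
s=r.sense()
print(delta([.4795,-.290,.004],26.5,s))
E
```

```text
(array([-0.71 ,  0.031,  7.881]), array([-0.016, -0.015,  0.099]))
```

Request:
{"api": "play_rows", "payload": {
  "deltas": [
    [-0.35,0,1.2,0,0,0.1,87],
    [-0.71,0.03,2.8,0,0,0.1,87],
    [-0.71,0.03,4.4,0,0,0.1,87],
    [-0.71,0.03,5.8,0,0,0.1,87],
    [-0.71,0.03,6.8,0,0,0.1,87],
    [-0.71,0.03,7.5,0,0,0.1,87],
    [-0.71,0.03,7.85,0,0,0.1,87],
    [-0.71,0.03,7.85,0,0,0.1,87],
    [-0.71,0.03,7.85,0,0,0.1,60],
    [-0.71,0.03,7.85,0,0,0.1,30],
    [-0.71,0.03,7.85,0,0,0.1,30],
    [-0.71,0.03,7.85,0,0,0.1,30]
  ]
}}

```text
time_s: 5.3
tcp_pos: [0.4787, -0.2911, 0.0046]
ee_rot: [[0.444, -0.896, 0.001], [-0.896, -0.444, -0.0], [0.001, -0.001, -1.0]]
wrist_force: [-1.1, -0.1, -0.5]
gripper_width: 0.719
```

Request:
{"api": "play_rows", "payload": {
  "deltas": [
    [0,0,0,0,0,0,30],
    [0,0,0,0,0,0,30],
    [0,0,0,0,0,0,30]
  ]
}}

```text
time_s: 5.6
tcp_pos: [0.4785, -0.2911, 0.004]
ee_rot: [[0.444, -0.896, 0.0], [-0.896, -0.444, -0.0], [0.0, -0.0, -1.0]]
wrist_force: [0.2, 1.5, 1.3]
gripper_width: 0.511
```

```bash
python3 - <<'E'
from station import r
from h import *
s=r.sense()
print(delta([.555,.0265,.19],14.,s))
E
```

```text
(array([-10.017,  -8.388,  -7.441]), array([-0.004, -0.004,  2.476]))
```

Request:
{"api": "play_rows", "payload": {
  "deltas": [
    [0,0,-1,0,0,0,30],
    [0,0,-2.5,0,0,0,30],
    [0,0,-4,0,0,0,30],
    [-0.7,-0.6,-5.5,0,0,0,30],
    [-1.8,-1.5,-6.8,0,0,0.4,30],
    [-3.1,-2.6,-7.4,0,0,0.8,30],
    [-4.4,-3.7,-7.4,0,0,1.2,30],
    [-5.7,-4.8,-7.4,0,0,1.6,30],
    [-7,-5.9,-7.4,0,0,2,30],
    [-8.3,-7,-7.4,0,0,2.48,30],
    [-9.4,-7.9,-7.4,0,0,2.48,30],
    [-10,-8.4,-7.4,0,0,2.48,30]
  ]
}}

```text
time_s: 6.8
tcp_pos: [0.5555, 0.0289, 0.1885]
ee_rot: [[0.244, -0.97, -0.0], [-0.97, -0.244, 0.0], [-0.0, 0.0, -1.0]]
wrist_force: [0.7, -0.3, -0.2]
gripper_width: 0.518
```

Request:
{"api": "play_rows", "payload": {
  "deltas": [
    [0,0,0,0,0,0,30],
    [0,0,0,0,0,0,30]
  ]
}}

```text
time_s: 7.0
tcp_pos: [0.5549, 0.0264, 0.1884]
ee_rot: [[0.242, -0.97, -0.001], [-0.97, -0.242, -0.0], [-0.0, 0.001, -1.0]]
wrist_force: [0.4, -0.0, -0.1]
gripper_width: 0.517
```

```bash
python3 - <<'E'
from station import r
from h import *
s,d=wcap(r);print(s["tcp_pos"],s["gripper_width"])
im=d["pixels"][...,::-1].copy()
def rect(d,im,c,yaw,hx,hy,z,col):
    a=np.deg2rad(yaw);Rz=np.array([[np.cos(a),-np.sin(a)],[np.sin(a),np.cos(a)]])
    P=np.array([[1,1],[-1,1],[-1,-1],[1,-1]])*[hx,hy]@Rz.T+c[:2]
    cv2.polylines(im,[proj(d,np.c_[P,np.full(4,z)]).astype(int)],True,col,1)
p=np.array(s["tcp_pos"])
def both(d,im):
    rect(d,im,p,14,.0225,.0375,p[2]+.022,(0,255,0));rect(d,im,p,14,.0225,.0375,p[2]-.004,(0,0,255))
    rect(d,im,np.array([.555,.0265]),14,.0375,.0505,.122,(255,0,255))
both(d,im);cv2.imwrite("pics/w3.png",im)
d=r.capture("scene");im=d["pixels"][...,::-1].copy()
a=cv2.resize(im[140:250,240:360],None,fx=5,fy=5,interpolation=cv2.INTER_CUBIC)
cv2.imwrite("pics/s3.png",a)
d=r.capture("top");im=d["pixels"][...,::-1].copy();both(d,im)
cv2.imwrite("pics/t3.png",cv2.resize(im[110:220,220:340],None,fx=5,fy=5,interpolation=cv2.INTER_CUBIC))
print(delta([.555,.0265,.19],14.,s))
E
```

```text
[0.55490169 0.02637964 0.18836377] 0.5169694875076438
(array([-0.004, -0.005, -0.065]), array([0.015, 0.   , 0.004]))
```

View pics/w3.png

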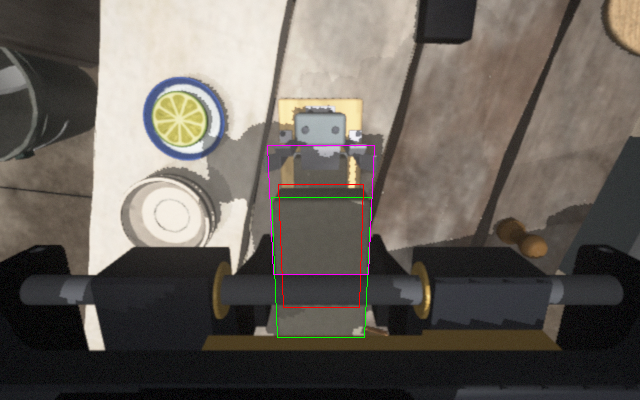

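View pics/s3.png

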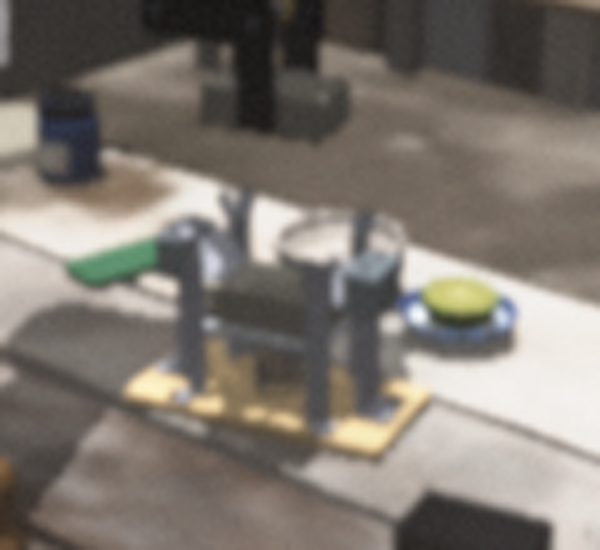

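View pics/t3.png

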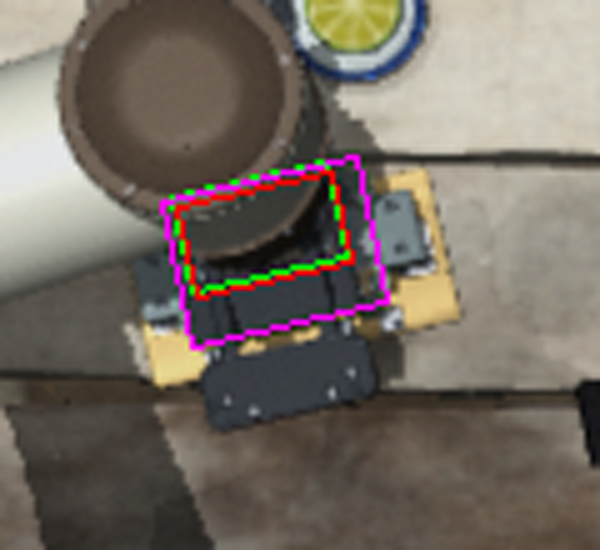

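Block sits centred in the grip, and its outline in the wrist view (272–372, 195–337) matches the prediction. It lines up over the mouth, so I'll lower it.

Request:
{"api": "play_rows", "payload": {
  "deltas": [
    [0,0,0.8,0,0,0,30],
    [0,0,1.6,0,0,0,30],
    [0,0,2.1,0,0,0,30],
    [0,0,2.4,0,0,0,30],
    [0,0,2.7,0,0,0,30],
    [0,0,3.0,0,0,0,30],
    [0,0,3.2,0,0,0,30],
    [0,0,3.2,0,0,0,30]
  ]
}}

```text
time_s: 7.95
tcp_pos: [0.5551, 0.0263, 0.1082]
ee_rot: [[0.242, -0.97, -0.001], [-0.97, -0.242, -0.0], [0.0, 0.001, -1.0]]
wrist_force: [-0.6, -0.2, 0.0]
gripper_width: 0.518
```

Request:
{"api": "play_rows", "payload": {
  "deltas": [
    [0,0,0.1,0,0,0,30],
    [0,0,0.2,0,0,0,30],
    [0,0,0.3,0,0,0,30],
    [0,0,0.36,0,0,0,30],
    [0,0,0.36,0,0,0,30]
  ]
}}

```text
time_s: 8.45
tcp_pos: [0.5555, 0.0265, 0.0999]
ee_rot: [[0.242, -0.97, 0.0], [-0.97, -0.242, 0.0], [-0.0, -0.0, -1.0]]
wrist_force: [-0.8, 1.7, 0.6]
gripper_width: 0.517
```

Request:
{"api": "play_rows", "payload": {
  "deltas": [
    [0,0,0.08,0,0,0,30],
    [0,0,0.16,0,0,0,30],
    [0,0,0.16,0,0,0,30]
  ]
}}

```text
time_s: 8.75
tcp_pos: [0.556, 0.0264, 0.0961]
ee_rot: [[0.242, -0.97, 0.001], [-0.97, -0.242, 0.0], [0.0, -0.002, -1.0]]
wrist_force: [0.6, 0.3, 3.0]
gripper_width: 0.514
```

Contact with the catch slopes (3 N). Release and rise.

Request:
{"api": "play_rows", "payload": {
  "deltas": [
    [0,0,0,0,0,0,55],
    [0,0,0,0,0,0,65],
    [0,0,0,0,0,0,65],
    [0,0,0,0,0,0,65],
    [0,0,-0.5,0,0,0,65],
    [0,0,-1.2,0,0,0,65],
    [0,0,-2,0,0,0,65],
    [0,0,-3.2,0,0,0,65],
    [0,0,-4.4,0,0,0,40],
    [0,0,-5,0,0,0,0],
    [0,0,-5,0,0,0,0],
    [0,0,-5,0,0,0,0]
  ]
}}

```text
time_s: 9.95
tcp_pos: [0.555, 0.0263, 0.2208]
ee_rot: [[0.241, -0.97, -0.0], [-0.97, -0.241, 0.001], [-0.001, -0.0, -1.0]]
wrist_force: [-0.9, -0.1, -0.8]
gripper_width: 0.471
```

```bash
python3 - <<'E'
from station import r
from h import *
s,d=wcap(r);print(s["tcp_pos"],s["gripper_width"],s["wrist_force"])
im=d["pixels"][...,::-1].copy()
cv2.imwrite("pics/w4.png",im)
for n in (.122,):
    a=np.deg2rad(14);Rz=np.array([[np.cos(a),-np.sin(a)],[np.sin(a),np.cos(a)]])
    P=np.array([[1,1],[-1,1],[-1,-1],[1,-1]])*[.0225,.0375]@Rz.T+[.555,.0265]
    cv2.polylines(im,[proj(d,np.c_[P,np.full(4,n)]).astype(int)],True,(0,255,0),1)
cv2.imwrite("pics/w4o.png",im)
d=r.capture("scene");im=d["pixels"][...,::-1].copy()
cv2.imwrite("pics/s4.png",cv2.resize(im[140:250,240:360],None,fx=5,fy=5,interpolation=cv2.INTER_CUBIC))
print(delta([.555,.0265,.13],14.,s))
E
```

```text
[0.55495916 0.02633189 0.22083511] 0.47050305710433793 [-0.94616099 -0.10252601 -0.80797782]
(array([-4.000e-03, -3.000e-03,  3.633e+00]), array([-0.001,  0.006, -0.007]))
```

View pics/w4o.png

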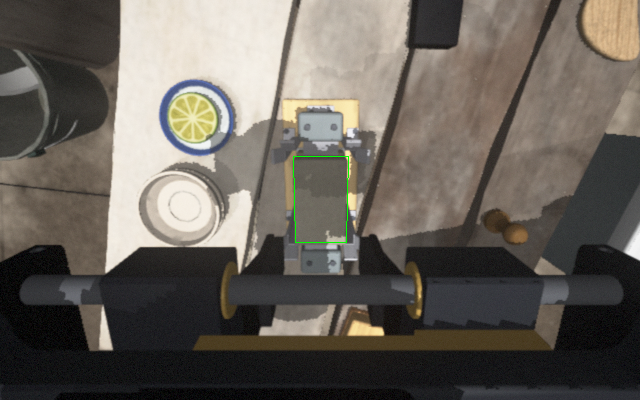

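View pics/s4.png

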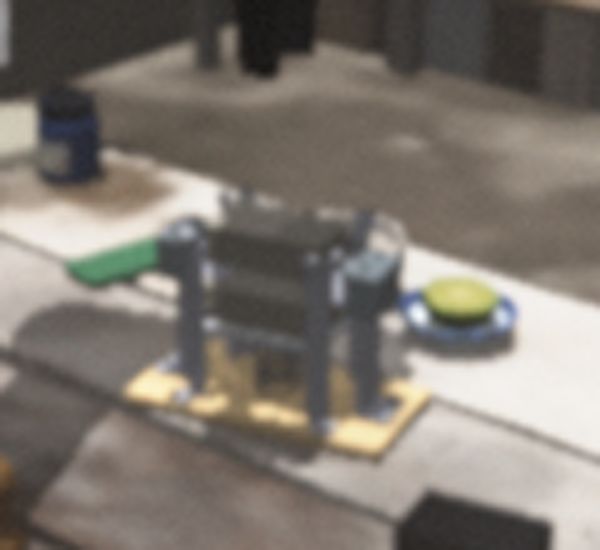

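Block rests level and centred in the column: its outline matches the predicted green box (294–348, 157–243), and the scene crop shows it above the stored block. Now I'll close the fingers and press.

Request:
{"api": "play_rows", "payload": {
  "deltas": [
    [0,0,0.8,0,0,0,0],
    [0,0,1.8,0,0,0,0],
    [0,0,2.6,0,0,0,0],
    [0,0,3.2,0,0,0,0],
    [0,0,3.4,0,0,0,0],
    [0,0,3.4,0,0,0,0]
  ]
}}

```text
time_s: 10.65
tcp_pos: [0.5546, 0.026, 0.1344]
ee_rot: [[0.242, -0.97, -0.003], [-0.97, -0.242, -0.001], [0.0, 0.003, -1.0]]
wrist_force: [0.2, -0.3, -0.3]
gripper_width: 0.006
```

Request:
{"api": "play_rows", "payload": {
  "deltas": [
    [0,0,0.2,0,0,0,0],
    [0,0,0.4,0,0,0,0],
    [0,0,0.6,0,0,0,0],
    [0,0,0.8,0,0,0,0],
    [0,0,1.0,0,0,0,0],
    [0,0,1.0,0,0,0,0]
  ]
}}

```text
time_s: 11.25
tcp_pos: [0.5556, 0.0264, 0.1104]
ee_rot: [[0.242, -0.97, 0.0], [-0.97, -0.242, 0.0], [-0.0, -0.0, -1.0]]
wrist_force: [0.4, -0.2, 0.7]
gripper_width: 0.008
```

Request:
{"api": "play_rows", "payload": {
  "deltas": [
    [0,0,0.2,0,0,0,0],
    [0,0,0.4,0,0,0,0],
    [0,0,0.6,0,0,0,0],
    [0,0,0.6,0,0,0,0]
  ]
}}

```text
time_s: 11.65
tcp_pos: [0.5557, 0.0264, 0.0958]
ee_rot: [[0.242, -0.97, 0.001], [-0.97, -0.242, -0.0], [0.0, -0.001, -1.0]]
wrist_force: [-0.9, 1.1, 5.0]
gripper_width: 0.007
```

Request:
{"api": "play_rows", "payload": {
  "deltas": [
    [0,0,0.2,0,0,0,0],
    [0,0,0.4,0,0,0,0],
    [0,0,0.6,0,0,0,0],
    [0,0,0.64,0,0,0,0],
    [0,0,0.64,0,0,0,0]
  ]
}}

```text
time_s: 12.15
tcp_pos: [0.5557, 0.0264, 0.081]
ee_rot: [[0.242, -0.97, 0.001], [-0.97, -0.242, -0.0], [0.0, -0.001, -1.0]]
wrist_force: [-3.4, 1.2, 11.0]
gripper_width: 0.005
```

Request:
{"api": "play_rows", "payload": {
  "deltas": [
    [0,0,0.1,0,0,0,0],
    [0,0,0.16,0,0,0,0],
    [0,0,0.16,0,0,0,0],
    [0,0,0.16,0,0,0,0]
  ]
}}

```text
time_s: 12.55
tcp_pos: [0.5557, 0.0264, 0.0774]
ee_rot: [[0.242, -0.97, 0.001], [-0.97, -0.242, -0.0], [0.0, -0.001, -1.0]]
wrist_force: [-3.1, 0.4, 12.3]
gripper_width: 0.009
```

```bash
python3 - <<'E'
from station import r
from h import *
s,d=wcap(r);print(s["tcp_pos"],s["wrist_force"])
im=d["pixels"][...,::-1].copy();cv2.imwrite("pics/w5.png",im)
d=r.capture("scene");im=d["pixels"][...,::-1].copy()
cv2.imwrite("pics/s5.png",cv2.resize(im[140:250,240:360],None,fx=5,fy=5,interpolation=cv2.INTER_CUBIC))
E
```

```text
[0.55573155 0.02641557 0.07737628] [-3.09394716  0.39749291 12.34895463]
```

View pics/w5.png

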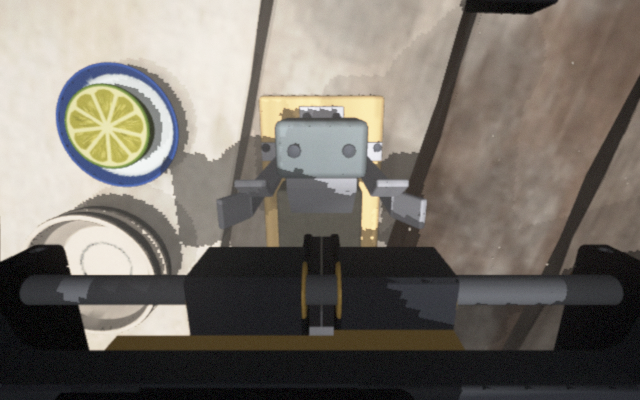

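View pics/s5.png

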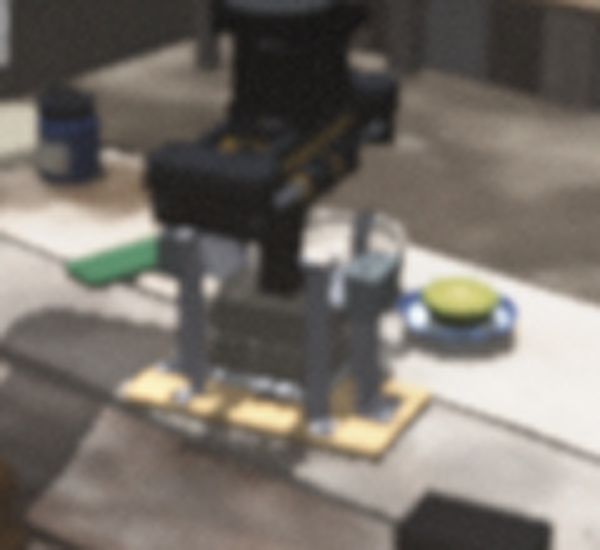

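The near (-y) catch at pixel (320,195) is out over the block. I'll lift slowly and check both.

Request:
{"api": "play_rows", "payload": {
  "deltas": [
    [0,0,-0.15,0,0,0,0],
    [0,0,-0.35,0,0,0,0],
    [0,0,-0.8,0,0,0,0],
    [0,0,-1.6,0,0,0,0],
    [0,0,-3.0,0,0,0,0],
    [0.4,0,-4.5,0,0,0,0],
    [1.2,0,-6,0,0,0,0],
    [2,0,-7.2,0,0,0,0],
    [2,0,-7.6,0,0,0,0],
    [2,0,-7.6,0,0,0,0],
    [2,0,-7.6,0,0,0,0]
  ]
}}

```text
time_s: 13.75
tcp_pos: [0.5663, -0.0218, 0.264]
ee_rot: [[0.242, -0.97, -0.003], [-0.97, -0.242, 0.0], [-0.001, 0.003, -1.0]]
wrist_force: [0.3, 1.1, -0.4]
gripper_width: 0.007
```

```bash
python3 - <<'E'
from station import r
from h import *
s,d=wcap(r);print(s["tcp_pos"],s["wrist_force"],s["time_s"])
im=d["pixels"][...,::-1].copy();cv2.imwrite("pics/w6.png",im)
a=np.deg2rad(14);Rz=np.array([[np.cos(a),-np.sin(a)],[np.sin(a),np.cos(a)]])
for hy,z,col in ((.0375,.084,(0,255,0)),(.0285,.084,(0,0,255))):
    P=np.array([[1,1],[-1,1],[-1,-1],[1,-1]])*[.0225,hy]@Rz.T+[.555,.0265]
    cv2.polylines(im,[proj(d,np.c_[P,np.full(4,z)]).astype(int)],True,col,1)
u=proj(d,[[.555,.0265,.09]])[0].astype(int);print(u)
y0=max(u[1]-90,0)
cv2.imwrite("pics/w6c.png",np.hstack([cv2.resize(k[y0:y0+180,u[0]-60:u[0]+60],None,fx=3.2,fy=3.2,interpolation=cv2.INTER_CUBIC) for k in (d["pixels"][...,::-1],im)]))
d=r.capture("scene");im=d["pixels"][...,::-1].copy()
cv2.imwrite("pics/s6.png",cv2.resize(im[140:250,240:360],None,fx=5,fy=5,interpolation=cv2.INTER_CUBIC))
E
```

```text
[ 0.56633451 -0.02175048  0.26396652] [ 0.30901057  1.09317888 -0.44148594] 13.75
[319 224]
```

View pics/w6c.png

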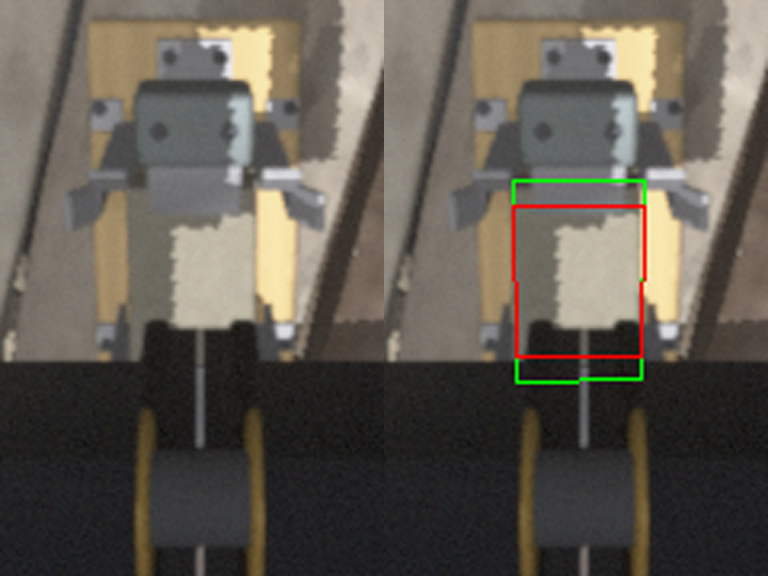

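View pics/s6.png

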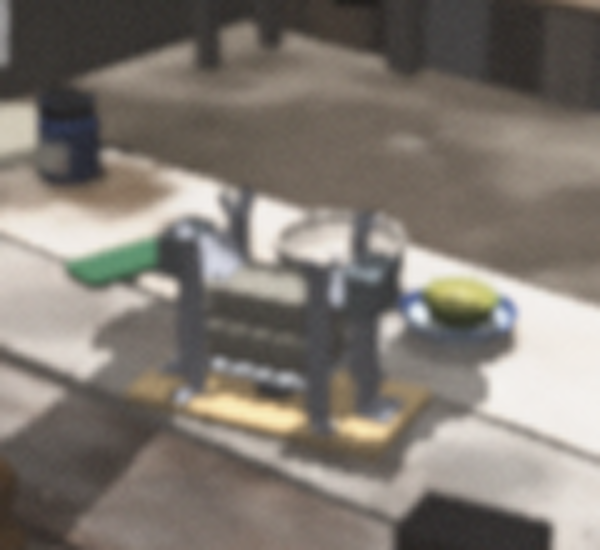

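The block stays down and the -y catch is over its top. One more view for the +y catch.

Request:
{"api": "play_rows", "payload": {
  "deltas": [
    [-1.2,0,0,0,0,0,0],
    [-2.6,0,-0.5,0,0,0,0],
    [-3.8,0,-1,0,0,0,0],
    [-4.4,0,-1,0,0,0,0],
    [-4.4,0,-1,0,0,0,0],
    [-4.4,0,-1,0,0,0,0]
  ]
}}

```text
time_s: 14.45
tcp_pos: [0.5403, 0.0845, 0.2894]
ee_rot: [[0.242, -0.97, -0.002], [-0.97, -0.242, -0.001], [0.0, 0.003, -1.0]]
wrist_force: [0.1, 0.2, -0.6]
gripper_width: 0.003
```

```bash
python3 - <<'E'
from station import r
from h import *
s,d=wcap(r);print(s["tcp_pos"],s["wrist_force"],s["time_s"])
im=d["pixels"][...,::-1].copy();cv2.imwrite("pics/w7.png",im)
a=np.deg2rad(14);Rz=np.array([[np.cos(a),-np.sin(a)],[np.sin(a),np.cos(a)]])
for hy,z,col in ((.0375,.084,(0,255,0)),(.0285,.084,(0,0,255))):
    P=np.array([[1,1],[-1,1],[-1,-1],[1,-1]])*[.0225,hy]@Rz.T+[.555,.0265]
    cv2.polylines(im,[proj(d,np.c_[P,np.full(4,z)]).astype(int)],True,col,1)
u=proj(d,[[.555,.0265,.09]])[0].astype(int);print(u)
y0=max(u[1]-90,0)
cv2.imwrite("pics/w7c.png",np.hstack([cv2.resize(k[y0:y0+180,u[0]-60:u[0]+60],None,fx=3.2,fy=3.2,interpolation=cv2.INTER_CUBIC) for k in (d["pixels"][...,::-1],im)]))
E
```

```text
[0.54030762 0.08452633 0.28942726] [ 0.13788841  0.19480619 -0.61746569] 14.45
[320 121]
```

View pics/w7c.png

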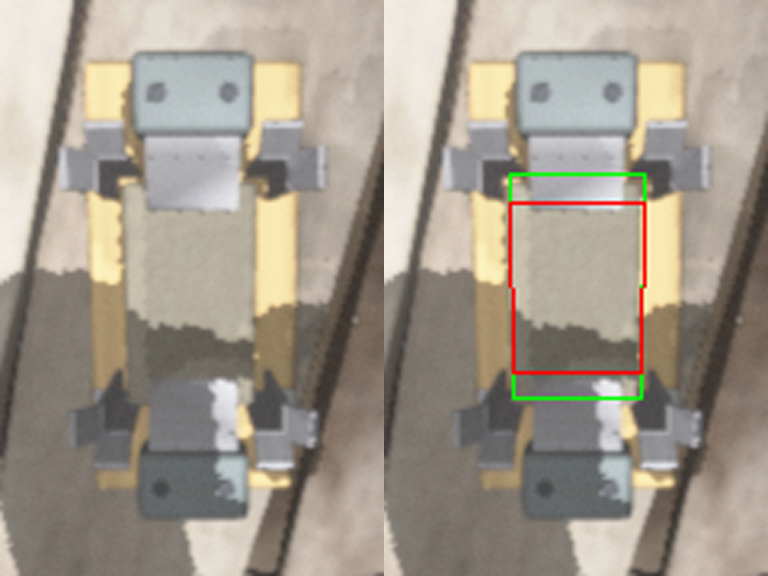

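Both catch plates, at crop (195,172) and (195,415), lie over the block's ends, and its top is level at about 84 mm. Handing in.

```bash
python3 -c "
from station import r
print(r.finish_job())"
```

```text
the job is handed in; nothing more can be done
None
```

The short grey sanding block is loaded in the magazine, with both end catches over its top, and I handed the job in at about 14.5 s.

- **What I did:** I gripped the block across its short side and lowered it into the column until it rested on the catch slopes. After letting go, I pressed it down with closed fingertips to about 77 mm (12 N), then lifted clear.
- **Last checks:** With the arm away, the wrist view shows the block staying down and level with its top near 84 mm, and both catch plates over its ends. The wrist force is near zero. I looked at the catches in pictures only; the catch and follower travel could not be read.
- **Other objects:** I did not touch the cork-soled block or the black and turquoise look-alikes.
- **Disagreements:** None of the checks failed. The detector did report all three loose blocks as the same thing, so I chose the grey one by its colour. Its own centres for that block were up to about 12 mm off, so I used the outlines instead.

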